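Put the washed glue warmer back together

ROBOT

A 6-joint arm with a two-finger parallel gripper is mounted at the origin on a cart in front of the work surface, level with it; the furniture and walls round the work are solid. World frame = base frame: x ahead of the robot, y to its left, z up, the work surface at z = 0. Lengths are in m, angles in rad, forces in N, time in s.
With the tool pointing down it reaches from about 0.375 to 0.975 m from the base axis. Payload 3.8 kg.
Tool frame: the origin (TCP) lies at the very end of the fingers, on their centre line; the grasp point (between the pads) lies behind it (env.pinch_z is the z of the grasp point in the tool frame, in m); z points along the fingers, y is the line along which they close (so a half turn about z gives the same grasp; the last joint's range is limited). The gripper opens to 85 mm and grips with 20 to 120 N. Pads are 22 mm wide; open, the fingers measure 114 mm over their backs; the gripper's body (76 mm by 85 mm) begins 54 mm behind the grasp point. The pads swing forward as they close: fully open they stand 13 mm farther back than shut.
Start: joints at [1.073, 0.264, 1.604, -0, 1.274, -0.037], TCP at [0.3, 0.605, 0.231] pointing down, gripper open.
Joint ranges: [-2.63, 2.63], [-0.94, 2.18], [0.31, 2.57], [-1.31, 4.45], [0, 2.66], [-2.55, 2.55]. Speed limits (rad/s): [2.57, 2.57, 3.14, 3.14, 3.14, 3.14].

INTERFACE

Orientations are given as a rotation vector (axis times angle).
In Python, from workcell import env gives the robot as it stands. The module is installed in compiled form; this text tells all that it offers.
- The arm moves only by the tool play_rows, never from a script. Its argument "targets" is a list of rows, each a list of 5 numbers: the closure, from 0 (fully open) to 1 (shut), then the shift along the tool's x, y, z in cm, then the turn about the tool's z in rad. A call has 1 to 20 rows; each row shifts and turns the commanded pose from where the row before left it, along the tool's axes as they then stand; what a row does not reach is not made up. A row lasts 1/12 s, in which the tool goes at most 41.7 mm and 7.16 degrees, less where a joint would pass 70% of its speed; a pose out of reach is approached as far as the arm can. A call with a gripper value outside its range is refused whole. The fingers move at their own pace and stop on an object; "squeeze" is the grip in N (left out, the last holds). Time passes only in rows, so rows that do not move let the fingers close. It gives the time, the measured TCP pose, the force, the opening and the grip force at its end, in the units of the state.
- env.read_state(): the state, without advancing time (a new reading comes with each control period).
- env.camera(name): name is "scene" or "top" or "wrist"; returns the picture (384x512x3 uint8, red, green, blue); there is no depth.
- env.get_calibration(name): a dict with "mtx" (3x3 intrinsics, pixels), "eye" and "orientation" of the camera in the world. Camera axes: x right, y up, looking along -z (the intrinsics and any distortion apply to the point x, -y, -z); pixel columns grow to the right and rows downward; lengths in m; the calibration is good to about 2 mm. A picture is of the moment at which its call begins: read the wrist's pose just before it. get_calibration takes no time and is no camera call; for the wrist camera it gives the pose at the moment of the call.
- env.sign_off(): hands the job in; it is judged then, once.
Trained networks look in the newest picture that a camera, given by its name, has taken for a name from the list of things; names that differ only in an ending like _2 or _b are one class to them, and where a whole thing is asked for, a point or a joint stands for the part that bears it (a point fixed in the world has none). Each returns a list of dicts, best first, with "p" (0 to 1); they miss things now and then, are a little off and sometimes report something else, mostly with a low value. They report only what shows in the picture. A call takes as long as a camera call.
- env.recognise(camera, thing): "point" ([column, row] in pixels, amid what is visible of it).
- env.cut_out(camera, thing): "pixels" (384x512 bool, what is visible of it) and "point" ([column, row] in pixels, amid what is visible of it).
- env.spot_point(camera, thing): "point" ([column, row] in pixels: a listed point, or the origin of a listed thing).
The state is a dict: "t": time; "joint_positions": joint angles; "qvel": joint speeds; "joint_torque": joint torques, N m; "eef_pos": TCP position; "orientation": TCP orientation; "contact_force": force on the tool from outside, world axes, zero at the start; "torque": the same for the moment, N m; "width": finger opening in m; "grip_force": force on a finger pad.
Only numpy, scipy, OpenCV 4.12 (cv2) and the standard library are available. Lean on these libraries where they do the work, as an engineer would, in place of code of your own. Each camera call takes 0.05 s, during which the arm holds its last target. There are 200 camera calls.

TASK

The electric glue warmer has been washed out and its parts lie about the bench: put it back together in working order. First the trivet, feet down, on the bottom of the warmer's well; then the glue pot upright on the trivet; then the strainer hanging by its flange in the pot's mouth; last the lid down over the strainer, each part fully home. Set the parts down by hand rather than dropping or knocking them, and leave the tack tin, the glue jar and the wax cake where they are.

Things in the scene. Friction and masses are not known exactly. Their poses are not given: they have to be found in the camera images.
- warmer: fixed electric glue warmer: white drum 112 mm across, 72 mm high, steel top, black control plate and knob on its front (-x side; knob reaches 69 mm from the axis). In its middle a straight round well, open upward, 66 mm across, mouth chamfered to 74 mm; its floor is 18 mm above the bench, 54 mm below the deck. Origin: centre of its underside, on the well's axis; z up
- trivet: loose steel trivet: flat perforated disc 58 mm across, 4 mm thick, its top 12 mm above the tips of its three feet; in the middle a lifting knob 13 mm across and 24 mm high (12 to 36 mm above the feet). Origin: on its axis at the level of the feet; z up along the knob
- pot: loose aluminium pot: straight round side 56 mm across, 88 mm high, open top, 48 mm inside. Under its floor it is hollow (48 mm across, 26 mm deep): it stands on its foot rim, and the trivet's knob fits inside the foot. Standing on the seated trivet its underside is 30 mm, its rim 118 mm above the bench. Origin: centre of its underside; z up
- strainer: loose steel strainer: perforated basket, 34 mm across at the bottom, 44 at the top; flange 61 mm across, its underside 32 mm, top 35 mm above the bottom; above it a bail bar to grip, 9 mm wide (own x), 49 mm long (own y), 45 to 57 mm above the bottom, on an upright at each end. Hung in the pot its bottom is 56 mm above the pot's underside. Origin: centre of the bottom; z up
- lid: loose domed aluminium lid, flared skirt 76 mm across, 38 mm high; black knob on top 14 mm across, 38 to 58 mm above the skirt's edge (grip above 43). Inside, the skirt narrows from 72 mm to 65 mm at a shoulder 10 mm up, which rests on the strainer's flange; the edge is then 25 mm above the strainer's bottom. Origin: centre of the skirt's lower edge; z up
- tack_tin: bystander: small open round tin of tacks, 64 mm across, 20 mm high; leave it alone. Origin: centre of its underside
- glue_jar: bystander: glass glue jar 61 mm across, with a brush standing in it, 137 mm high in all; leave it alone. Origin: centre of its underside
- wax_cake: bystander: round cake of beeswax 45 mm across, 14 mm high; leave it alone. Origin: centre of its underside

How it is judged:
By the outcome, as a careful person would: the job done as asked, in the order asked, and still so for the second after the job is handed in, with the robot touching nothing.
It also fails if it takes over 112 s, if anything falls off the work surface, if the arm or the gripper's body presses on something with over 40 N, if the wrist force passes 120 N, or if a joint passes its speed limit or range.

## Working session

There is one attempt and no reset: what is moved stays moved. The work goes in short steps, Python scripts to look and compute and a tool call to move; the robot and the scene stay as the last step left them, time stands still between calls to the robot, and variables do not carry over. Pictures are saved under pics/ and viewed, at most 14 in all, crops included, and the job is handed in when it is done.

Besides the shell and the picture viewer there is one more tool, called as name(argument=value, ...), one argument or row to a line, values as JSON. play_rows: Moves the arm, as the interface text tells. Its arguments: {"type":"object","properties":{"targets":{"type":"array","items":{"type":"array","items":{"type":"number"}}},"squeeze":{"type":"number"}},"required":["targets"]}

```bash
mkdir -p pics; cat > h.py <<'E'
import numpy as np, cv2
from workcell import env
from scipy.spatial.transform import Rotation as R
def rot(o):
    o=np.array(o,float)
    return o if o.shape==(3,3) else (R.from_rotvec(o).as_matrix() if o.size==3 else R.from_quat(o).as_matrix())
def ray(c,px):
    m=np.array(c['mtx']);d=np.linalg.inv(m)@[px[0],px[1],1]
    return np.array(c['eye']),rot(c['orientation'])@[d[0],-d[1],-d[2]]
def atz(c,px,z):
    e,d=ray(c,px);return e+d*(z-e[2])/d[2]
def tri(rs):
    A=0;b=0
    for e,d in rs:
        d=d/np.linalg.norm(d);P=np.eye(3)-np.outer(d,d);A=A+P;b=b+P@e
    p=np.linalg.solve(A,b)
    return p,[np.linalg.norm((np.eye(3)-np.outer(d,d)/(d@d))@(p-e)) for e,d in rs]
def proj(c,p):
    q=rot(c['orientation']).T@(np.array(p)-c['eye']);q=np.array(c['mtx'])@[q[0],-q[1],-q[2]];return q[:2]/q[2]
def snap(n,f):
    im=env.camera(n);cv2.imwrite('pics/'+f+'.png',im[:,:,::-1]);return im
E
python3 - <<'E'
from h import *
for n in ['top','scene','wrist']:
    c=env.get_calibration(n);snap(n,n+'0');print(n,c)
T=['warmer','trivet','pot','strainer','lid','tack_tin','glue_jar','wax_cake']
C={n:env.get_calibration(n) for n in ['top','scene']}
for t in T:
    P={}
    for n in C:
        r=env.spot_point(n,t);print(t,n,[(np.round(x['point']).tolist(),round(x['p'],2)) for x in r[:3]])
        if r:P[n]=r[0]['point']
    if len(P)==2: p,e=tri([ray(C[n],P[n]) for n in C]);print('   ',p.round(3),np.round(e,4))
print(env.pinch_z,env.read_state())
a=[cv2.imread(f'pics/{n}0.png') for n in['top','scene']]
E
```

```text
top {'mtx': array([[472.03431329,   0.        , 259.80168271],
       [  0.        , 472.03431329, 192.69915208],
       [  0.        ,   0.        ,   1.        ]]), 'eye': array([0.52179272, 0.12320194, 1.21041133]), 'orientation': array([ 0.034607  , -0.04986221, -1.56837202])}
scene {'mtx': array([[427.48230401,   0.        , 255.10695171],
       [  0.        , 427.48230401, 191.64824506],
       [  0.        ,   0.        ,   1.        ]]), 'eye': array([ 0.0534975 , -0.71799462,  0.49989216]), 'orientation': array([ 1.10285905, -0.29435634, -0.5129867 ])}
wrist {'mtx': array([[300.12988272,   0.        , 253.49865868],
       [  0.        , 300.12988272, 191.51305092],
       [  0.        ,   0.        ,   1.        ]]), 'eye': array([0.23783346, 0.63530701, 0.37335901]), 'orientation': array([-0.25108026, -0.15300848,  1.10241667])}
warmer top [([251.0, 228.0], 0.57), ([290.0, 174.0], 0.29)]
warmer scene [([233.0, 209.0], 0.75)]
    [ 0.5    0.131 -0.001] [0.0046 0.0046]
trivet top [([176.0, 230.0], 0.63)]
trivet scene [([191.0, 184.0], 0.69)]
    [ 0.486  0.33  -0.002] [0.00
[... 796 characters left out ...]
047]
-0.0187 {'t': 0.95, 'joint_positions': array([ 1.07309545e+00,  2.63899672e-01,  1.60397369e+00,  8.27673101e-06,
        1.27369279e+00, -3.68806147e-02]), 'qvel': array([ 0.00097609, -0.00093442,  0.00043309,  0.00112128,  0.00046037,
       -0.00102209]), 'joint_torque': array([-4.53873884e-05, -5.15067887e+01, -3.67743194e+01, -3.42214628e-05,
        5.18296129e-04,  2.38943448e-05]), 'eef_pos': array([0.3001537 , 0.60460529, 0.23129417]), 'orientation': array([-7.17470549e-01, -3.05856771e+00, -4.34307324e-05]), 'contact_force': array([-0.07020434, -0.35577598,  0.55052588]), 'torque': array([-0.01210037,  0.01150597, -0.01180068]), 'grip_force': 0.0, 'width': 0.08557530008169288}
```

View images.

```bash
python3 - <<'E'
import cv2
a=cv2.imread('pics/top0.png')[110:290,130:390];cv2.imwrite('pics/topc.png',cv2.resize(a,None,fx=3,fy=3,interpolation=2))
a=cv2.imread('pics/scene0.png')[120:300,140:390];cv2.imwrite('pics/scenec.png',cv2.resize(a,None,fx=3.2,fy=3.2,interpolation=2))
E
```

```text
(no output)
```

View pics/topc.png

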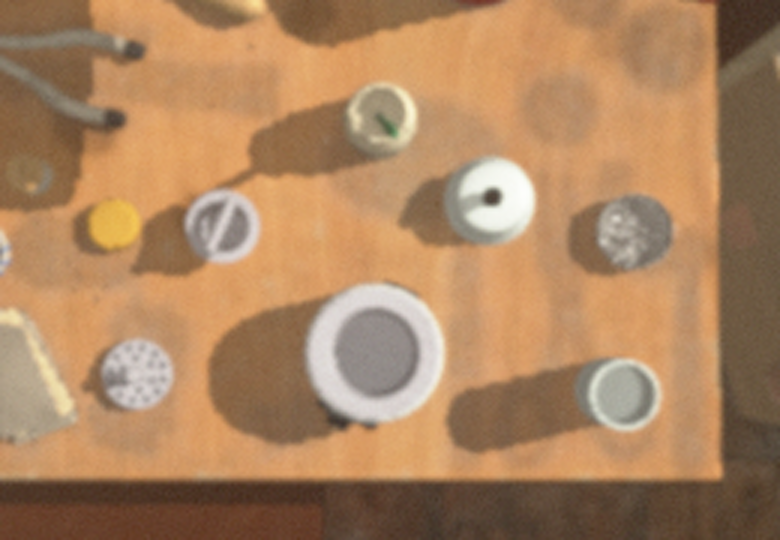

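View pics/scenec.png

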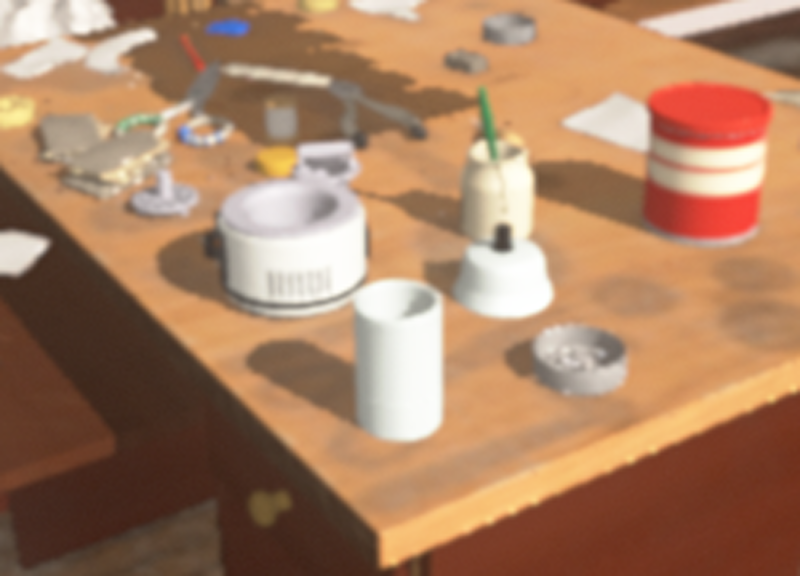

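```bash
cat >> h.py <<'E'
def go(p=None,yaw=None):
    "print tool-frame shift (cm) to TCP p, and turn to bring tool y to heading yaw (done after shift)"
    s=env.read_state();M=rot(s['orientation']);h=np.arctan2(M[1,1],M[0,1])
    o='t %.2f tcp %s yaw %.4f tilt %.4f w %.4f'%(s['t'],np.round(s['eef_pos'],4),h,np.hypot(M[0,2],M[1,2]),s['width'])
    if p is not None:o+=' shift '+str(np.round(M.T@(np.array(p)-s['eef_pos'])*100,2))
    if yaw is not None:
        d=h-yaw;d=(d+np.pi/2)%np.pi-np.pi/2;o+=' turn %.3f'%d
    print(o)
E
python3 - <<'E'
from h import *
go([0.42,0.30,0.25],np.pi/2)
c=env.get_calibration('wrist');s=env.read_state();M=rot(s['orientation'])
print(M.round(3));print(M.T@(c['eye']-s['eef_pos']), M.T@(-rot(c['orientation'])[:,2]))
E
```

```text
t 0.95 tcp [0.3002 0.6046 0.2313] yaw 1.1100 tilt 0.0000 w 0.0856 shift [-24.28 -21.95  -1.87] turn -0.461
[[-0.896  0.445  0.   ]
 [ 0.445  0.896  0.   ]
 [ 0.     0.    -1.   ]]
[ 0.06945913  0.00016305 -0.14329669] [-2.75702718e-01 -1.38223051e-04  9.61242941e-01]
```

play_rows(
  targets=[
    [0,-2.7,-2.45,-0.2,0],
    [0,-2.7,-2.45,-0.2,0],
    [0,-2.7,-2.45,-0.2,0],
    [0,-2.7,-2.45,-0.2,0],
    [0,-2.7,-2.45,-0.2,0],
    [0,-2.7,-2.45,-0.2,0],
    [0,-2.7,-2.45,-0.2,0],
    [0,-2.7,-2.45,-0.2,0],
    [0,-2.7,-2.45,-0.2,0],
    [0,0,0,0,-0.115],
    [0,0,0,0,-0.115],
    [0,0,0,0,-0.115],
    [0,0,0,0,-0.115],
    [0.3,0,0,0,0],
    [0.3,0,0,0,0],
    [0.3,0,0,0,0],
    [0.3,0,0,0,0],
    [0.3,0,0,0,0],
  ],
)

```text
t: 2.45
eef_pos: [0.4197, 0.2992, 0.2493]
orientation: [0.003, 3.142, 0.0]
contact_force: [1.2, -0.2, 0.4]
width: 0.0596
grip_force: 0.0
```

```bash
cat >> h.py <<'E'
import pickle,os
def look(f,names):
    c=env.get_calibration('wrist');im=snap('wrist',f)
    D={'c':c}
    for t in names:
        r=env.spot_point('wrist',t); q=env.cut_out('wrist',t)
        D[t]=(r[:2],q[:2])
        print(t,[(np.round(x['point'],1).tolist(),round(x['p'],2),atz(c,x['point'],0 if t!='warmer' else 0).round(4).tolist()) for x in r[:2]],'cut',[(np.round(x['point'],1).tolist(),round(x['p'],2),int(x['pixels'].sum())) for x in q[:2]])
    pickle.dump(D,open(f+'.pkl','wb'));return D
E
python3 - <<'E'
from h import *
go([0.42,0.17,0.25],np.pi/2)
look('w1',['warmer','trivet','strainer','lid','pot'])
E
```

```text
t 2.45 tcp [0.4197 0.2992 0.2493] yaw 1.5690 tilt 0.0000 w 0.0596 shift [ -0.05 -12.92  -0.07] turn -0.002
warmer [([127.7, 218.8], 0.93, [0.5021, 0.1232, 0.0])] cut [([113.0, 229.0], 0.9, 8321)]
trivet [([268.6, 203.3], 0.79, [0.4798, 0.3198, 0.0])] cut [([271.2, 205.3], 0.81, 1439)]
strainer [([224.7, 283.2], 0.72, [0.605, 0.2558, 0.0])] cut [([220.4, 299.3], 0.75, 1503)]
lid [([75.1, 298.6], 0.68, [0.6311, 0.0283, 0.0])] cut [([59.2, 286.0], 0.86, 503)]
pot [] cut []
```

View pics/w1.png

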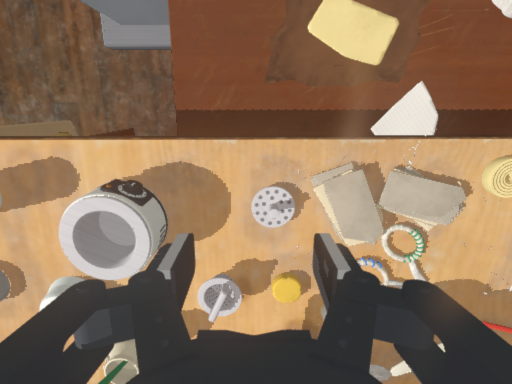

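play_rows(
  targets=[
    [0.3,-4,-2.5,0,0],
    [0.3,-4,-2.5,0,0],
    [0.3,0,0,0,0],
    [0.3,0,0,0,0],
    [0.3,0,0,0,0],
  ],
)

```text
t: 3.42
eef_pos: [0.4902, 0.2546, 0.249]
orientation: [-0.003, -3.141, -0.0]
contact_force: [-0.5, -0.7, 0.1]
width: 0.0595
grip_force: 0.0
```

```bash
cat >> h.py <<'E'
from scipy.optimize import minimize
MOD={'warmer':[(56,0),(56,72)],'trivet':[(29,8),(29,12),(6.5,36)],'pot':[(28,0),(28,88)],'lid':[(38,0),(38,8),(33,20),(20,38),(7,58)],'strainer':[(30.5,32),(30.5,35)]}
def outline(c,t,p,z0=0):
    a=np.linspace(0,2*np.pi,60)
    rings=[np.array([proj(c,[p[0]+r/1e3*np.cos(k),p[1]+r/1e3*np.sin(k),z0+z/1e3]) for k in a]) for r,z in MOD[t]]
    return rings
def render(c,t,p,z0=0):
    m=np.zeros((384,512),np.uint8);rs=outline(c,t,p,z0)
    if t=='trivet': groups=[rs[0:2],[np.array([proj(c,[p[0]+.0065*np.cos(k),p[1]+.0065*np.sin(k),z0+z]) for k in np.linspace(0,6.3,30) for z in(.012,.036)])]]
    elif len(rs)==1: groups=[rs]
    else: groups=[rs[i:i+2] for i in range(len(rs)-1)]
    for g in groups:
        h=cv2.convexHull(np.concatenate(g).astype(np.float32))[:,0]
        cv2.fillPoly(m,[np.round(h*16).astype(np.int32)],1,shift=4)
    return m.astype(bool)
def fit(views,t,p0,z0=0,free_z=False):
    "views: list of (calib, mask, valid-mask). fit x,y(,z) by IoU"
    def f(v):
        s=0
        for c,m,ok in views:
            q=render(c,t,v[:2],v[2] if free_z else z0);s+=((q&m&ok).sum())/max(1,((q|m)&ok).sum())
        return -s/len(views)
    v0=list(p0[:2])+([z0] if free_z else [])
    S=np.array([v0]+[[v0[j]+(0.008 if i==j else 0) for j in range(len(v0))] for i in range(len(v0))])
    r=minimize(f,v0,method='Nelder-Mead',options=dict(initial_simplex=S,xatol=1e-4,fatol=1e-4));return r.x,-r.fun
E
python3 - <<'E'
from h import *
go([0.48,0.31,0.1])
B=look('w2',['warmer','trivet','strainer','lid','pot'])
A=pickle.load(open('w1.pkl','rb'))
ok=np.ones((384,512),bool);ok[232:]=0
for t,p0 in[('warmer',(.5,.127)),('trivet',(.483,.323))]:
    vs=[(d['c'],d[t][1][0]['pixels'],ok) for d in(A,B)]
    print(t,fit(vs[:1],t,p0),fit(vs[1:],t,p0),fit(vs,t,p0,0,True))
E
```

```text
t 3.42 tcp [0.4902 0.2546 0.249 ] yaw 1.5688 tilt 0.0011 w 0.0595 shift [ 1.02  5.54 14.9 ]
warmer [([155.3, 171.3], 0.65, [0.5047, 0.1236, 0.0])] cut [([143.7, 173.0], 0.84, 8828)]
trivet [([303.3, 154.6], 0.85, [0.4827, 0.32, 0.0])] cut [([304.4, 156.1], 0.96, 1600)]
strainer [([252.6, 240.7], 0.81, [0.606, 0.253, -0.0])] cut [([252.4, 251.8], 0.68, 1582)]
lid [([94.3, 253.8], 0.83, [0.626, 0.0243, 0.0])] cut [([92.2, 257.5], 0.76, 2416)]
pot [([2.6, 141.8], 0.71, [0.4651, -0.0709, 0.0])] cut [([7.2, 144.7], 0.59, 755)]
warmer (array([0.50181927, 0.12343051]), np.float64(0.9623220153340635)) (array([0.49752582, 0.12828122]), np.float64(0.9343947002884924)) (array([ 0.50343556,  0.11952245, -0.01484619]), np.float64(0.9520478379160784))
trivet (array([0.48145577, 0.32524298]), np.float64(0.964405641370047)) (array([0.48148664, 0.32505912]), np.float64(0.9472748815165877)) (array([ 0.48162011,  0.3249343 , -0.00048389]), np.float64(0.9557764463207974))
```

View pics/w2.png

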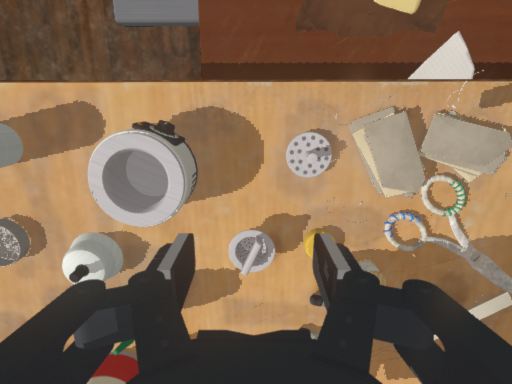

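play_rows(
  targets=[
    [0.65,0.45,3.5,0,0],
    [0.65,0.43,3.55,0,0],
    [0.65,0,0,3.5,0],
    [0.65,0,0,3.5,0],
    [0.65,0,0,3.5,0],
    [0.65,0,0,3.5,0],
    [0.65,0,0,3.5,0],
    [0.65,0,0,2.5,0],
    [0.65,0,0,0,0],
    [0.65,0,0,0,0],
  ],
)

```text
t: 4.8
eef_pos: [0.4803, 0.3245, 0.0478]
orientation: [-0.001, -3.138, 0.003]
contact_force: [1.0, 0.3, -0.3]
width: 0.0298
grip_force: 0.0
```

```bash
python3 - <<'E'
from h import *
go([0.4815,0.325,0.017])
snap('wrist','w3')
E
```

```text
t 4.80 tcp [0.4803 0.3245 0.0478] yaw 1.5700 tilt 0.0042 w 0.0298 shift [-0.13  0.06  3.07]
```

View pics/w3.png

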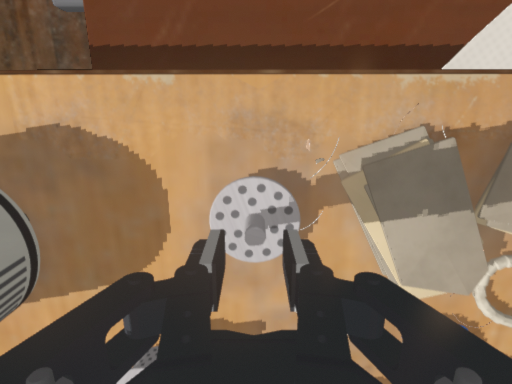

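play_rows(
  squeeze=35,
  targets=[
    [0.65,-0.1,0.05,1.5,0],
    [0.65,0,0,1.0,0],
    [0.65,0,0,0.5,0],
    [0.65,0,0,0,0],
    [0.65,0,0,0,0],
    [1,0,0,0,0],
    [1,0,0,0,0],
    [1,0,0,0,0],
    [1,0,0,0,0],
    [1,0,0,0,0],
    [1,0,0,0,0],
  ],
)

```text
t: 5.77
eef_pos: [0.4833, 0.3262, 0.0202]
orientation: [0.001, 3.14, 0.001]
contact_force: [-0.5, -1.1, 5.7]
width: 0.0111
grip_force: 34.5
```

play_rows(
  targets=[
    [1,0,0,-1,0],
    [1,0,0,-2,0],
    [1,0,0,-3.5,0],
    [1,0,0,-3.5,0],
    [1,0,0,-3.5,0],
    [1,0,0,-3.5,0],
    [1,-0.5,-4,-2,0],
    [1,-0.5,-4,-1,0],
    [1,-0.5,-4,0,0],
    [1,0,0,0,0],
    [1,0,0,0,0],
    [1,0,0,0,0],
  ],
)

```text
t: 6.77
eef_pos: [0.4968, 0.2087, 0.2177]
orientation: [-0.003, -3.141, -0.001]
contact_force: [-0.2, 0.4, -0.5]
width: 0.0113
grip_force: 34.3
```

```bash
cat >> h.py <<'E'
def ringscore(views,x,y,circ):
    s=0
    for c,g in views:
        for r,z in circ:
            for k in np.linspace(0,2*np.pi,90,endpoint=False):
                q=proj(c,[x+r*np.cos(k),y+r*np.sin(k),z])
                if 2<q[0]<509 and 2<q[1]<230: s+=g[int(round(q[1])),int(round(q[0]))]
    return s
def grad(f):
    g=cv2.GaussianBlur(cv2.imread('pics/'+f+'.png',0).astype(np.float32),(0,0),1.0)
    return np.minimum(np.hypot(cv2.Sobel(g,-1,1,0),cv2.Sobel(g,-1,0,1)),120)
def ringfit(views,p0,circ,w=.010,st=.001):
    for w,st in((w,st),(st*1.5,st/4)):
        G=[(ringscore(views,p0[0]+a,p0[1]+b,circ),p0[0]+a,p0[1]+b) for a in np.arange(-w,w+st/2,st) for b in np.arange(-w,w+st/2,st)]
        p0=max(G)[1:]
    return np.round(p0,4),max(G)[0]
E
python3 - <<'E'
from h import *
go([0.50,0.125,0.17])
D=look('w4',['warmer','trivet'])
V={f:(pickle.load(open(f+'.pkl','rb'))['c'],grad(f)) for f in('w1','w2','w4')}
for n,circ in(('deck',[(.056,.072)]),('mouth',[(.037,.072)]),('both',[(.056,.072),(.037,.072)])):
    print(n,[ringfit([V[f]],(.5,.125),circ) for f in V],ringfit(list(V.values()),(.5,.125),circ))
z=[(ringfit(list(V.values()),(.5,.125),[(.056,h),(.037,h)]),h) for h in(.064,.068,.072,.076,.080)];print(z)
im=cv2.imread('pics/w4.png');p=ringfit(list(V.values()),(.5,.125),[(.056,.072),(.037,.072)])[0]
for r in(.037,.056):
    cv2.polylines(im,[np.round([proj(D['c'],[p[0]+r*np.cos(k),p[1]+r*np.sin(k),.072]) for k in np.linspace(0,6.28,60)]).astype(int)],True,(0,0,255),1)
cv2.imwrite('pics/w4o.png',im)
E
```

```text
t 6.77 tcp [0.4968 0.2087 0.2177] yaw 1.5688 tilt 0.0008 w 0.0113 shift [-0.34 -8.38  4.76]
warmer [([186.0, 169.2], 0.81, [0.5021, 0.1261, 0.0])] cut [([172.7, 175.7], 0.75, 10005), ([306.7, 258.5], 0.16, 290)]
trivet [([251.4, 225.1], 0.58, [0.5759, 0.2059, 0.0])] cut [([252.5, 218.8], 0.61, 5815)]
deck [(array([0.4992, 0.1285]), np.float32(3544.3179)), (array([0.4995, 0.1288]), np.float32(5808.8184)), (array([0.5   , 0.1282]), np.float32(6088.668))] (array([0.4995, 0.1282]), np.float32(15256.626))
mouth [(array([0.5015, 0.1255]), np.float32(4200.0)), (array([0.5005, 0.1238]), np.float32(10101.15)), (array([0.5008, 0.124 ]), np.float32(9095.404))] (array([0.5005, 0.124 ]), np.float32(23206.291))
both [(array([0.501 , 0.1247]), np.float32(6535.954)), (array([0.5002, 0.1238]), np.float32(12874.1455)), (array([0.5008, 0.1262]), np.float32(12477.378))] (array([0.501 , 0.1262]), np.float32(30781.05))
[((array([0.5028, 0.1205]), np.float32(35044.13)), 0.064), ((array([0.5015, 0.1225]), np.float32(32436.668)), 0.068), ((array([0.501 , 0.1262]), np.float32(30781.05)), 0.072), ((array([0.4998, 0.1268]), np.float32(28524.92)), 0.076), ((array([0.4988, 0.128 ]), np.float32(25880.27)), 0.08)]
```

View pics/w4o.png

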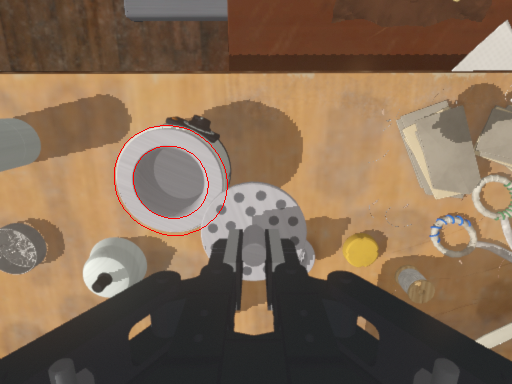

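play_rows(
  targets=[
    [1,-2.8,-2.8,0,0],
    [1,-2.8,-2.8,0,0],
    [1,-2.7,-2.7,0,0],
    [1,0,0,0,0],
    [1,0,0,0,0],
    [1,0,0,0,0],
  ],
)

```text
t: 7.52
eef_pos: [0.5796, 0.1264, 0.2171]
orientation: [-0.001, -3.14, -0.001]
contact_force: [0.1, 0.9, 0.3]
width: 0.0109
grip_force: 34.4
```

```bash
python3 - <<'E'
from h import *
go([0.50,0.126,0.12])
D=look('w5',['warmer','trivet'])
V={f:(pickle.load(open(f+'.pkl','rb'))['c'],grad(f)) for f in('w4','w5')}
for n,circ in(('deck',[(.056,.071)]),('mouth',[(.037,.072)]),('throat',[(.033,.068)]),('floor',[(.033,.018)])):
    print(n,[ringfit([V[f]],(.5,.126),circ) for f in V],ringfit(list(V.values()),(.5,.125),circ))
im=cv2.imread('pics/w5.png');c=D['c']
p=(.5005,.126)
for r,z in((.037,.072),(.056,.072),(.033,.018)):
    cv2.polylines(im,[np.round([proj(c,[p[0]+r*np.cos(k),p[1]+r*np.sin(k),z]) for k in np.linspace(0,6.28,60)]).astype(int)],True,(0,0,255),1)
q=proj(c,[*p,.072]).astype(int);print(q)
y0=max(0,q[1]-90);cv2.imwrite('pics/w5o.png',cv2.resize(im[y0:y0+180,q[0]-120:q[0]+120],None,fx=3,fy=3,interpolation=0))
E
```

```text
t 7.52 tcp [0.5796 0.1264 0.2171] yaw 1.5701 tilt 0.0018 w 0.0109 shift [ 7.94 -0.05  9.73]
warmer [([255.0, 97.3], 0.93, [0.5008, 0.1282, 0.0])] cut [([252.6, 90.0], 0.85, 12242), ([254.4, 290.5], 0.73, 420)]
trivet [([250.6, 224.5], 0.71, [0.6574, 0.1226, 0.0])] cut [([249.9, 221.1], 0.84, 5727)]
deck [(array([0.5002, 0.1275]), np.float32(6125.0483)), (array([0.5015, 0.125 ]), np.float32(6749.1777))] (array([0.5012, 0.1262]), np.float32(11963.458))
mouth [(array([0.5008, 0.124 ]), np.float32(9095.404)), (array([0.5005, 0.1248]), np.float32(7393.1304))] (array([0.5005, 0.124 ]), np.float32(16072.146))
throat [(array([0.498 , 0.1248]), np.float32(5834.422)), (array([0.5022, 0.1205]), np.float32(8141.516))] (array([0.5032, 0.1202]), np.float32(12803.186))
floor [(array([0.511, 0.118]), np.float32(4532.873)), (array([0.5002, 0.1258]), np.float32(6099.9155))] (array([0.5002, 0.1258]), np.float32(9169.014))
[253  94]
```

View pics/w5o.png

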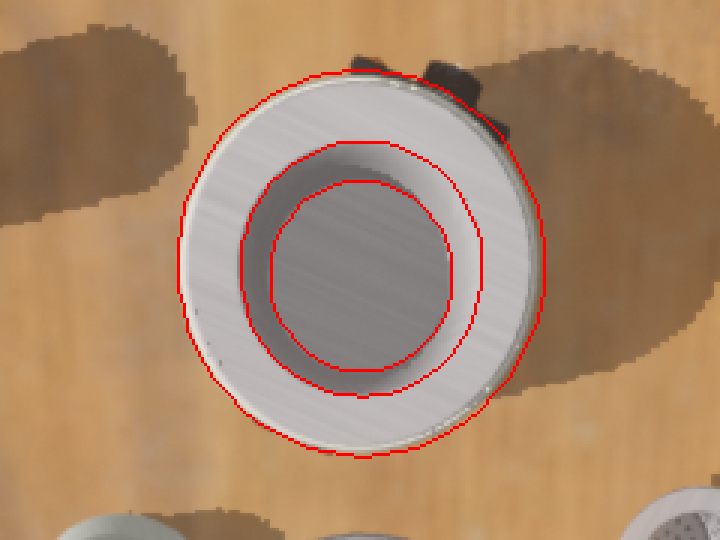

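```bash
python3 - <<'E'
from h import *
for f,tcp in(('w4',(.4968,.2087,.2177)),('w5',(.5796,.1264,.2171))):
    D=pickle.load(open(f+'.pkl','rb'));m=D['trivet'][1][0]['pixels'].astype(np.uint8)
    z=tcp[2]-.020+.012
    cs,_=cv2.findContours(m,cv2.RETR_EXTERNAL,cv2.CHAIN_APPROX_NONE);cn=max(cs,key=len)[:,0].astype(float)
    W=np.array([atz(D['c'],q,z)[:2] for q in cn if q[1]<225])
    from scipy.optimize import least_squares
    r=least_squares(lambda v:np.hypot(W[:,0]-v[0],W[:,1]-v[1])-v[2],[tcp[0],tcp[1],.029],loss='soft_l1',f_scale=.001)
    print(f,(r.x[:2]-tcp[:2])*1000,r.x[2],len(W))
E
```

```text
w4 [-3.16913847 -0.21323716] 0.028186921817438593 130
w5 [-2.72609658 -0.36764276] 0.02841863156396911 132
```

play_rows(
  targets=[
    [1,3.8,0,0,0],
    [1,3.8,0,0,0],
    [1,0,0,2.5,0],
    [1,0,0,3,0],
    [1,0,0,3,0],
    [1,0,0,2.2,0],
    [1,0,0,0,0],
    [1,0,0,0,0],
    [1,0,0,0,0],
    [1,0,0,0,0],
  ],
)

```text
t: 8.6
eef_pos: [0.5059, 0.1263, 0.1131]
orientation: [0.001, 3.138, 0.001]
contact_force: [-0.3, 0.0, -0.8]
width: 0.0112
grip_force: 34.4
```

```bash
python3 - <<'E'
from h import *
go([0.5035,0.1263,0.039])
E
```

```text
t 8.60 tcp [0.5059 0.1263 0.1131] yaw 1.5704 tilt 0.0040 w 0.0112 shift [ 0.27 -0.01  7.41]
```

play_rows(
  targets=[
    [1,0.25,0,0,0],
    [1,0,0,1,0],
    [1,0,0,1,0],
    [1,0,0,1,0],
    [1,0,0,1,0],
    [1,0,0,1,0],
    [1,0,0,1,0],
    [1,0,0,0,0],
    [1,0,0,0,0],
    [1,0,0,0,0],
  ],
)

```text
t: 9.43
eef_pos: [0.5018, 0.1258, 0.0508]
orientation: [-0.001, -3.142, 0.0]
contact_force: [-0.1, -0.1, -0.9]
width: 0.0113
grip_force: 34.4
```

play_rows(
  targets=[
    [1,0,0,0.4,0],
    [1,0,0,0.3,0],
    [1,0,0,0.2,0],
    [1,0,0,0.1,0],
    [1,0,0,0.1,0],
    [1,0,0,0,0],
    [1,0,0,0,0],
    [1,0,0,0,0],
    [1,0,0,0,0],
  ],
)

```text
t: 10.18
eef_pos: [0.5018, 0.1258, 0.04]
orientation: [0.001, 3.141, 0.0]
contact_force: [-0.1, 0.3, -0.9]
width: 0.0113
grip_force: 34.4
```

play_rows(
  targets=[
    [1,0,0,0.1,0],
    [1,0,0,0.1,0],
    [1,0,0,0.05,0],
    [1,0,0,0,0],
    [1,0,0,0,0],
    [1,0,0,0,0],
  ],
)

```text
t: 10.68
eef_pos: [0.5019, 0.1257, 0.0382]
orientation: [0.001, 3.141, -0.0]
contact_force: [-2.4, -0.6, 6.4]
width: 0.011
grip_force: 35.0
```

play_rows(
  targets=[
    [0.75,0,0,0,0],
    [0.75,0,0,0,0],
    [0.75,0,0,0,0],
    [0.75,0,0,0,0],
    [0.75,0,0,-0.5,0],
    [0.75,0,0,-1,0],
    [0.75,0,0,-2,0],
    [0.75,0,0,-3,0],
    [0.75,0,0,-3.5,0],
    [0.3,0,0,-3.5,0],
    [0.3,0,-3.5,-3.5,0],
    [0.3,-2,-3.5,-2.5,0],
    [0,-2,-3.5,0,0],
    [0,0,-3.5,0,0],
    [0,0,-3,0,0],
    [0,0,0,0,0],
    [0,0,0,0,0],
    [0,0,0,0,0],
    [0,0,0,0,0],
  ],
)

```text
t: 12.27
eef_pos: [0.539, -0.0335, 0.224]
orientation: [-0.0, 3.141, 0.001]
contact_force: [-0.3, 0.1, 0.4]
width: 0.0855
grip_force: 0.0
```

```bash
python3 - <<'E'
from h import *
go([0.465,-0.076,0.2])
D=look('w6',['warmer','pot','trivet','lid'])
E
```

```text
t 12.27 tcp [ 0.539  -0.0335  0.224 ] yaw 1.5709 tilt 0.0005 w 0.0855 shift [ 7.4  -4.25  2.4 ]
warmer [([383.2, 134.8], 0.76, [0.5037, 0.1232, 0.0])] cut [([423.1, 137.6], 0.82, 10390), ([204.0, 214.7], 0.39, 2094)]
pot [([224.2, 101.6], 0.78, [0.4652, -0.0678, 0.0])] cut [([210.8, 103.3], 0.85, 3365)]
trivet [([390.5, 134.3], 0.97, [0.5031, 0.132, 0.0])] cut [([400.0, 130.7], 0.62, 1781)]
lid [] cut []
```

View pics/w6.png

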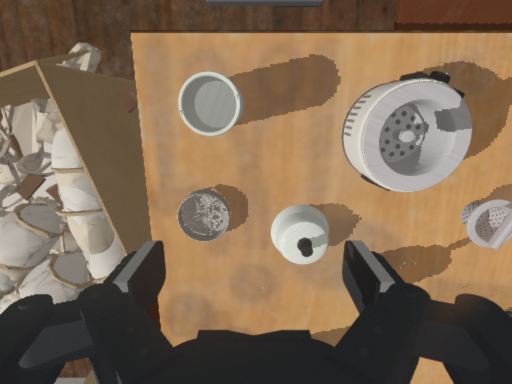

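```bash
python3 - <<'E'
from h import *
D=pickle.load(open('w6.pkl','rb'));c=D['c'];g=grad('w6')
print(ringfit([(c,g)],(.467,-.072),[(.028,.088)],.012),ringfit([(c,g)],(.467,-.072),[(.024,.088)],.012))
ok=np.ones((384,512),bool)
m=D['pot'][1][0]['pixels'];x=fit([(c,m,ok)],'pot',(.467,-.072));print(x)
p=x[0]
im=cv2.imread('pics/w6.png')
b=np.clip(cv2.convertScaleAbs(im,alpha=1.2),0,255);
for r,z,col in((.028,.088,(0,0,255)),(.024,.030,(0,255,0)),(.024,.062,(255,0,0))):
    for k in np.linspace(0,6.28,40):
        q=proj(c,[p[0]+r*np.cos(k),p[1]+r*np.sin(k),z]).astype(int);b[q[1],q[0]]=col
cv2.imwrite('pics/w6c.png',cv2.resize(np.hstack([cv2.convertScaleAbs(im,alpha=1.2)[60:145,165:255],b[60:145,165:255]]),None,fx=4.4,fy=4.4,interpolation=0))
E
```

```text
(array([ 0.4685, -0.0735]), np.float32(10489.381)) (array([ 0.4685, -0.0735]), np.float32(10781.207))
(array([ 0.46833912, -0.07322796]), np.float64(0.9800703399765534))
```

View pics/w6c.png

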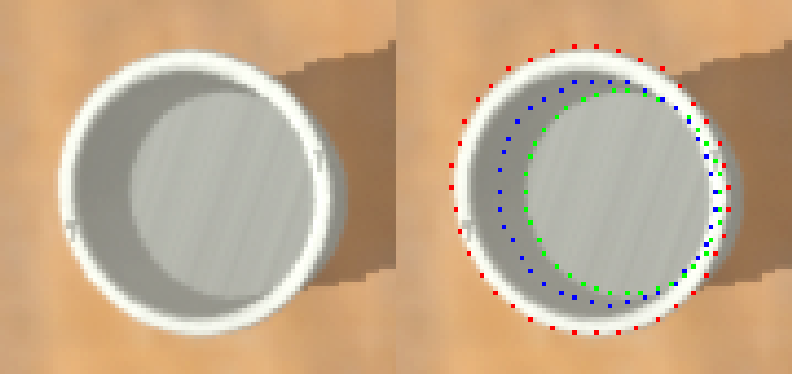

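play_rows(
  squeeze=60,
  targets=[
    [0,3.5,-2,0,0],
    [0,3.55,-2,0,0],
    [0,0,0,2.5,0],
    [0,0,0,3,0],
    [0,0,0,3,0],
    [0,0,0,0,0],
    [0,0,0,0,0],
    [0,0,0,0,0],
    [0,0,0,0,0],
  ],
)

```text
t: 13.47
eef_pos: [0.4704, -0.0747, 0.141]
orientation: [0.001, 3.138, -0.001]
contact_force: [0.8, -0.0, -0.5]
width: 0.0853
grip_force: 0.0
```

```bash
python3 - <<'E'
from h import *
go([0.4684,-0.0734,0.052],np.pi/2)
c=env.get_calibration('wrist');snap('wrist','w7');g=grad('w7')
print(ringfit([(c,g)],(.468,-.073),[(.028,.088)],.008),ringfit([(c,g)],(.468,-.073),[(.024,.088)],.008))
E
```

```text
t 13.47 tcp [ 0.4704 -0.0747  0.141 ] yaw 1.5703 tilt 0.0036 w 0.0853 shift [0.23 0.13 8.9 ] turn -0.001
(array([ 0.4685, -0.0738]), np.float32(7468.8955)) (array([ 0.4682, -0.074 ]), np.float32(7293.4194))
```

View pics/w7.png

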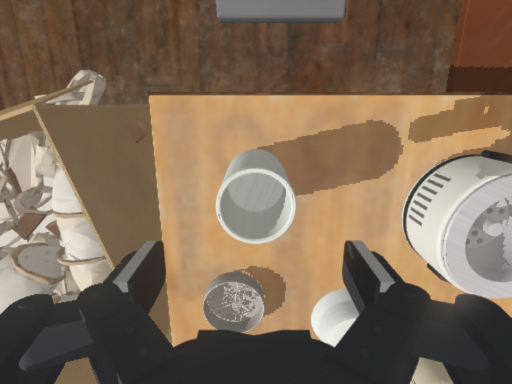

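play_rows(
  squeeze=60,
  targets=[
    [0,0.2,0.1,2.5,0],
    [0,0,0,2.5,0],
    [0,0,0,2,0],
    [0,0,0,1.2,0],
    [0,0,0,0.7,0],
    [0,0,0,0,0],
    [0,0,0,0,0],
    [0,0,0,0,0],
    [0.6,0,0,0,0],
    [0.6,0,0,0,0],
    [0.6,0,0,0,0],
    [0.6,0,0,0,0],
    [0.6,0,0,0,0],
    [0.6,0,0,0,0],
  ],
)

```text
t: 14.68
eef_pos: [0.4675, -0.0736, 0.051]
orientation: [0.001, 3.14, -0.001]
contact_force: [-2.3, -0.3, 5.2]
width: 0.0546
grip_force: 63.1
```

play_rows(
  targets=[
    [0.6,0,0,-1,0],
    [0.6,0,0,-2.5,0],
    [0.6,0,0,-3,0],
    [0.6,0,0,-3,0],
    [0.6,0,0,-2.5,0],
    [0.6,-0.6,3,0,0],
    [0.6,-0.6,3.5,0,0],
    [0.6,-0.6,3.5,0,0],
    [0.6,-0.6,3.5,0,0],
    [0.6,-0.6,3.5,0,0],
    [0.6,-0.2,3,0,0],
    [0.6,0,0,0,0],
    [0.6,0,0,0,0],
    [0.6,0,0,0,0],
    [0.6,0,0,0,0],
  ],
)

```text
t: 15.93
eef_pos: [0.4983, 0.1256, 0.1697]
orientation: [-0.002, -3.141, 0.001]
contact_force: [0.2, 0.4, -1.6]
width: 0.0545
grip_force: 64.0
```

```bash
python3 - <<'E'
from h import *
s=env.read_state();p=s['eef_pos'];go([0.5,0.126,0.11])
c=env.get_calibration('wrist');snap('wrist','w8');g=grad('w8')
for r in(.028,.024):
  a=ringfit([(c,g)],p,[(r,p[2]+.037)],.008);print(a,(a[0]-p[:2])*1000)
a=ringfit([(c,g)],(.5,.126),[(.056,.072)],.008);print('deck',a)
E
```

```text
t 15.93 tcp [0.4983 0.1256 0.1697] yaw 1.5692 tilt 0.0008 w 0.0545 shift [-0.17  0.05  5.97]
(array([0.4888, 0.1318]), np.float32(1079.6267)) [-9.50748344  6.2418856 ]
(array([0.4948, 0.1188]), np.float32(594.76416)) [-3.50748344 -6.7581144 ]
deck (array([0.5008, 0.1255]), np.float32(5393.9946))
```

View pics/w8.png

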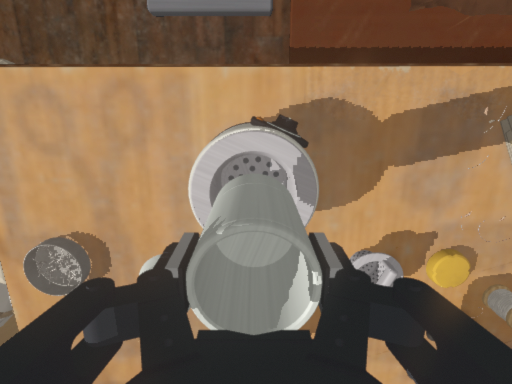

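play_rows(
  targets=[
    [0.6,-0.1,0,2,0],
    [0.6,0,0,2,0],
    [0.6,0,0,1,0],
    [0.6,0,0,1,0],
    [0.6,0,0,0.8,0],
    [0.6,0,0,0.8,0],
    [0.6,0,0,0.4,0],
    [0.6,0,0,0,0],
    [0.6,0,0,0,0],
    [0.6,0,0,0,0],
    [0.6,0,0,0,0],
  ],
)

```text
t: 16.9
eef_pos: [0.5003, 0.1268, 0.0905]
orientation: [0.001, 3.14, 0.0]
contact_force: [-0.7, 0.5, -1.4]
width: 0.0547
grip_force: 64.0
```

play_rows(
  targets=[
    [0.6,0,0,0.4,0],
    [0.6,0,0,0.2,0],
    [0.6,0,0,0.1,0],
    [0.6,0,0,0.1,0],
    [0.6,0,0,0,0],
    [0.6,0,0,0,0],
    [0.6,0,0,0,0],
  ],
)

```text
t: 17.48
eef_pos: [0.4998, 0.1266, 0.0818]
orientation: [0.001, 3.141, 0.0]
contact_force: [-0.6, 0.3, -1.0]
width: 0.0546
grip_force: 64.0
```

play_rows(
  targets=[
    [0.6,0,0,0.1,0],
    [0.6,0,0,0.05,0],
    [0.6,0,0,0.05,0],
    [0.6,0,0,0,0],
    [0.6,0,0,0,0],
  ],
)

```text
t: 17.9
eef_pos: [0.5003, 0.1266, 0.081]
orientation: [0.001, 3.141, 0.0]
contact_force: [-1.2, 0.3, 7.1]
width: 0.0545
grip_force: 64.8
```

play_rows(
  targets=[
    [0.1,0,0,0,0],
    [0,0,0,0,0],
    [0,0,0,0,0],
    [0,0,0,-1,0],
    [0,0,0,-2.5,0],
    [0,0,0,-3.5,0],
    [0,0,0,-3.5,0],
    [0,0,0,-3.5,0],
    [0,0,0,-3,0],
    [0,-2.7,2.2,0,0],
    [0.4,-2.7,2.2,0,0],
    [0.4,-2.6,2.1,0,0],
    [0.4,0,0,0,0],
    [0.4,0,0,0,0],
    [0.4,0,0,0,0],
    [0.4,0,0,0,0],
  ],
)

```text
t: 19.23
eef_pos: [0.5788, 0.1909, 0.2497]
orientation: [-0.002, -3.141, 0.001]
contact_force: [0.8, 0.0, 0.6]
width: 0.0513
grip_force: 0.0
```

```bash
python3 - <<'E'
from h import *
go([0.606,0.254,0.15])
D=look('w9',['pot','strainer'])
c=D['c'];g=grad('w9')
for r in(.028,.024): print('pot rim',r,[(z,ringfit([(c,g)],(.5,.126),[(r,z)],.008)) for z in(.112,.118,.124)])
im=cv2.imread('pics/w9.png');p=ringfit([(c,g)],(.5,.126),[(.028,.118),(.024,.118)],.008)[0]
for r in(.024,.028):
    cv2.polylines(im,[np.round([proj(c,[p[0]+r*np.cos(k),p[1]+r*np.sin(k),.118]) for k in np.linspace(0,6.28,60)]).astype(int)],True,(0,0,255),1)
cv2.imwrite('pics/w9o.png',im)
E
```

```text
t 19.23 tcp [0.5788 0.1909 0.2497] yaw 1.5697 tilt 0.0010 w 0.0513 shift [-2.72  6.32  9.97]
pot [([196.3, 98.0], 0.8, [0.5001, 0.1193, 0.0])] cut [([186.6, 96.0], 0.63, 3725)]
strainer [([302.4, 178.8], 0.66, [0.6042, 0.2565, 0.0])] cut [([303.4, 185.8], 0.58, 1853)]
pot rim 0.028 [(0.112, (array([0.5012, 0.127 ]), np.float32(9142.354))), (0.118, (array([0.5015, 0.1268]), np.float32(8755.69))), (0.124, (array([0.5015, 0.1282]), np.float32(7312.7515)))]
pot rim 0.024 [(0.112, (array([0.5015, 0.1252]), np.float32(10272.674))), (0.118, (array([0.5015, 0.1268]), np.float32(10800.0))), (0.124, (array([0.5018, 0.1275]), np.float32(10800.0)))]
```

View pics/w9o.png

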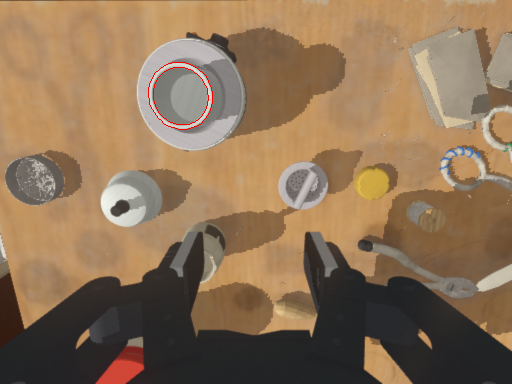

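```bash
python3 - <<'E'
from h import *
c=pickle.load(open('w9.pkl','rb'))['c'];g=grad('w9')
for z in(.029,.035,.041): print(z,ringfit([(c,g)],(.606,.254),[(.0305,z)],.010))
p=ringfit([(c,g)],(.606,.254),[(.0305,.035)],.010)[0]
def rect(c,p,th,z=.057):
    u=np.array([np.cos(th),np.sin(th)]);v=np.array([-u[1],u[0]])
    return np.array([proj(c,[*(p+u*a+v*b),z]) for a,b in((.0245,.0045),(.0245,-.0045),(-.0245,-.0045),(-.0245,.0045))])
im=cv2.imread('pics/w9.png');G=cv2.GaussianBlur(im[:,:,1].astype(float),(0,0),.7)
best=[]
for th in np.arange(0,np.pi,.02):
    for a in np.arange(-.003,.0031,.001):
        for b in np.arange(-.003,.0031,.001):
            q=rect(c,p+[a,b],th);m=np.zeros(G.shape,np.uint8);cv2.fillPoly(m,[np.round(q*16).astype(int)],1,shift=4)
            d=cv2.dilate(m,np.ones((5,5)))-m
            best.append((G[m>0].mean()-G[d>0].mean(),th,p[0]+a,p[1]+b))
best.sort(reverse=True);print(np.round(best[:5],4))
th=best[0][1];q=rect(c,np.array(best[0][2:]),th)
C=proj(c,[*p,.04]).astype(int);k=8
a=cv2.resize(im[C[1]-32:C[1]+32,C[0]-35:C[0]+35],None,fx=k,fy=k,interpolation=0)
o=np.array([C[0]-35,C[1]-32]);cv2.polylines(a,[np.round((q-o+.5)*k).astype(int)],True,(0,0,255),1)
cv2.polylines(a,[np.round([(proj(c,[p[0]+.0305*np.cos(t),p[1]+.0305*np.sin(t),.035])-o+.5)*k for t in np.linspace(0,6.28,60)]).astype(int)],True,(0,0,255),1)
cv2.imwrite('pics/s9.png',a)
E
```

```text
0.029 (array([0.606 , 0.2522]), np.float32(6798.7847))
0.035 (array([0.6042, 0.2512]), np.float32(6898.822))
0.041 (array([0.6032, 0.25  ]), np.float32(6563.69))
[[39.7688  2.74    0.6042  0.2492]
 [39.7688  2.72    0.6042  0.2492]
 [39.7688  2.7     0.6042  0.2492]
 [39.5216  2.74    0.6052  0.2482]
 [39.4954  2.74    0.6042  0.2482]]
```

View pics/s9.png

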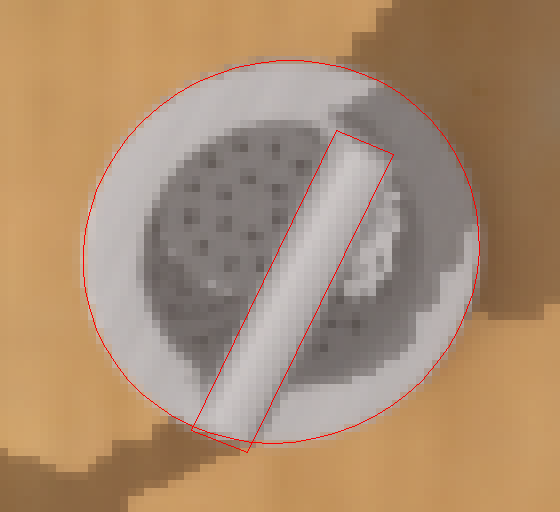

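play_rows(
  squeeze=50,
  targets=[
    [0.6,-1.3,3.0,0,0],
    [0.6,-1.3,3.0,0,0],
    [0.6,0,0,0,0.105],
    [0.6,0,0,0,0.105],
    [0.6,0,0,0,0.105],
    [0.6,0,0,0,0.105],
    [0.6,0,0,3.5,0],
    [0.6,0,0,3.5,0],
    [0.6,0,0,3.5,0],
    [0.6,0,0,0,0],
    [0.6,0,0,0,0],
    [0.6,0,0,0,0],
    [0.6,0,0,0,0],
  ],
)

```text
t: 20.57
eef_pos: [0.6079, 0.2522, 0.1483]
orientation: [0.655, 3.068, 0.005]
contact_force: [-0.6, -0.0, -0.7]
width: 0.0341
grip_force: 0.0
```

```bash
python3 - <<'E'
from h import *
go([0.6042,0.2502,0.040],2.72-np.pi/2)
c=env.get_calibration('wrist');snap('wrist','w10');g=grad('w10')
print(ringfit([(c,g)],(.604,.251),[(.0305,.035)],.008))
def rect(c,p,th,z=.057):
    u=np.array([np.cos(th),np.sin(th)]);v=np.array([-u[1],u[0]])
    return np.array([proj(c,[*(p+u*a+v*b),z]) for a,b in((.0245,.0045),(.0245,-.0045),(-.0245,-.0045),(-.0245,.0045))])
im=cv2.imread('pics/w10.png');cv2.polylines(im,[np.round(rect(c,np.array([.6042,.2502]),2.72)).astype(int)],True,(0,0,255),1)
cv2.imwrite('pics/w10o.png',im)
E
```

```text
t 20.57 tcp [0.6079 0.2522 0.1483] yaw 1.1499 tilt 0.0054 w 0.0341 shift [ 0.3  -0.37 10.82] turn 0.001
(array([0.6045, 0.251 ]), np.float32(6725.2236))
```

View pics/w10o.png

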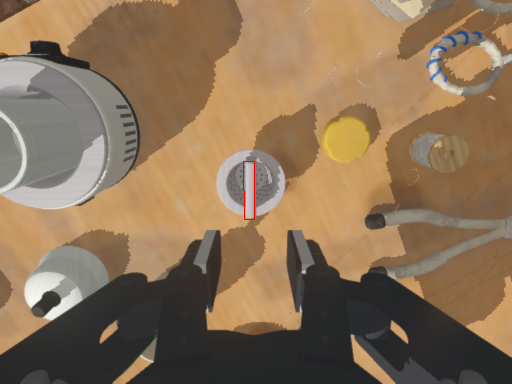

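play_rows(
  squeeze=50,
  targets=[
    [0.6,0.2,-0.3,2.5,0],
    [0.6,0,0,2.5,0],
    [0.6,0,0,2,0],
    [0.6,0,0,1,0],
    [0.6,0,0,0.6,0],
    [0.6,0,0,0,0],
    [0.6,0,0,0,0],
    [0.6,0,0,0,0],
  ],
)

```text
t: 21.28
eef_pos: [0.6043, 0.2501, 0.0608]
orientation: [0.655, 3.07, 0.003]
contact_force: [1.1, 0.3, 1.0]
width: 0.0341
grip_force: 0.0
```

```bash
python3 - <<'E'
from h import *
go([0.6042,0.2502,0.040],2.72-np.pi/2)
E
```

```text
t 21.28 tcp [0.6043 0.2501 0.0608] yaw 1.1500 tilt 0.0033 w 0.0341 shift [ 0.01 -0.    2.08] turn 0.001
```

play_rows(
  targets=[
    [0.6,0,0,0.8,0],
    [0.6,0,0,0.7,0],
    [0.6,0,0,0.5,0],
    [0.6,0,0,0,0],
    [0.6,0,0,0,0],
    [1,0,0,0,0],
    [1,0,0,0,0],
    [1,0,0,0,0],
    [1,0,0,0,0],
    [1,0,0,0,0],
  ],
)

```text
t: 22.12
eef_pos: [0.6027, 0.2496, 0.0388]
orientation: [0.656, 3.072, 0.0]
contact_force: [0.1, 0.6, -0.6]
width: 0.0072
grip_force: 51.6
```

play_rows(
  targets=[
    [1,0,0,-1,0],
    [1,0,0,-2.5,0],
    [1,0,0,-3.5,0],
    [1,0,0,-3.5,0],
    [1,0,0,-3.5,0],
    [1,0,0,-3,0],
    [1,0,-3,0,0],
    [1,0,-3.2,0,0],
    [1,0,-3.2,0,0],
    [1,0,-3.2,0,0],
    [1,0,-3,0,0],
    [1,0,0,0,0],
    [1,0,0,0,0],
    [1,0,0,0,0],
    [1,0,0,0,0],
  ],
)

```text
t: 23.37
eef_pos: [0.5396, 0.108, 0.2093]
orientation: [0.655, 3.072, 0.001]
contact_force: [0.5, 0.1, -0.6]
width: 0.0076
grip_force: 51.6
```

```bash
python3 - <<'E'
from h import *
s=env.read_state();p=s['eef_pos'];go([0.5015,0.1268,0.17]);M=rot(s['orientation'])
D=look('w11',['strainer','pot'])
c=D['c'];g=grad('w11')
def rf(p0,circ,w):
    v=[(c,g)]
    return ringfit(v,p0,circ,w)
a=rf((.5015,.1268),[(.028,.118),(.024,.118)],.006);print('pot',a)
b=rf(p,[(.0305,p[2]-.004)],.008);print('flange',b,'tool-frame off mm',(M.T@np.r_[b[0]-p[:2],0])*1000)
im=cv2.imread('pics/w11.png')
for q,r,z in((a[0],.028,.118),(b[0],.0305,p[2]-.004)):
    cv2.polylines(im,[np.round([proj(c,[q[0]+r*np.cos(k),q[1]+r*np.sin(k),z]) for k in np.linspace(0,6.28,60)]).astype(int)],True,(0,0,255),1)
cv2.imwrite('pics/w11o.png',im)
E
```

```text
t 23.37 tcp [0.5396 0.108  0.2093] yaw 1.1506 tilt 0.0012 w 0.0076 shift [4.25 0.16 3.93]
strainer [([254.8, 218.7], 0.77, [0.6019, 0.0822, 0.0])] cut [([253.9, 226.0], 0.97, 6354), ([128.1, 269.4], 0.27, 1753)]
pot [([256.7, 130.3], 0.56, [0.5032, 0.1287, 0.0])] cut [([255.7, 137.4], 0.65, 4127)]
pot (array([0.501, 0.126]), np.float32(19319.469))
flange (array([0.5401, 0.1085]), np.float32(2820.5054)) tool-frame off mm [-0.21283415  0.69421838  0.00081052]
```

View pics/w11o.png

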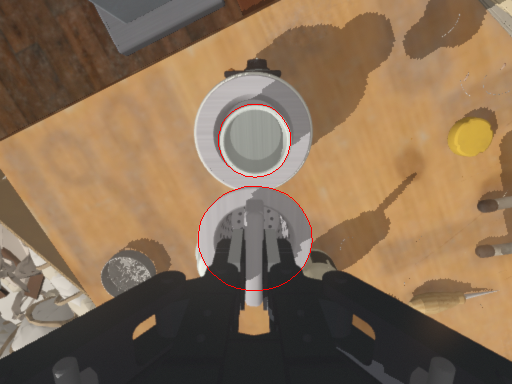

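play_rows(
  targets=[
    [1,2,0,0,0],
    [1,2.28,0.05,0,0],
    [1,0,0,1.5,0],
    [1,0,0,2,0],
    [1,0,0,0.7,0],
    [1,0,0,0,0],
    [1,0,0,0,0],
    [1,0,0,0,0],
    [1,0,0,0,0],
    [1,0,0,0,0],
  ],
)

```text
t: 24.45
eef_pos: [0.5011, 0.1252, 0.1678]
orientation: [0.656, 3.071, 0.001]
contact_force: [0.4, 0.0, -1.2]
width: 0.0077
grip_force: 51.5
```

```bash
python3 - <<'E'
from h import *
go([0.5007,0.1258,0.125])
E
```

```text
t 24.45 tcp [0.5011 0.1252 0.1678] yaw 1.1497 tilt 0.0018 w 0.0077 shift [0.07 0.04 4.28]
```

play_rows(
  targets=[
    [1,0.05,0.05,0.6,0],
    [1,0,0,0.6,0],
    [1,0,0,0.6,0],
    [1,0,0,0.6,0],
    [1,0,0,0.6,0],
    [1,0,0,0.4,0],
    [1,0,0,0,0],
    [1,0,0,0,0],
    [1,0,0,0,0],
  ],
)

```text
t: 25.2
eef_pos: [0.5001, 0.1258, 0.1329]
orientation: [0.656, 3.072, 0.0]
contact_force: [-1.4, 0.8, -0.7]
width: 0.0078
grip_force: 51.5
```

play_rows(
  targets=[
    [1,0,0,0.3,0],
    [1,0,0,0.2,0],
    [1,0,0,0.1,0],
    [1,0,0,0,0],
    [1,0,0,0,0],
    [1,0,0,0,0],
  ],
)

```text
t: 25.7
eef_pos: [0.4999, 0.1258, 0.1268]
orientation: [0.656, 3.072, 0.0]
contact_force: [-0.3, 0.7, -0.2]
width: 0.0077
grip_force: 51.5
```

play_rows(
  targets=[
    [1,0,0,0.1,0],
    [1,0,0,0.05,0],
    [1,0,0,0.05,0],
    [1,0,0,0,0],
    [1,0,0,0,0],
  ],
)

```text
t: 26.12
eef_pos: [0.5, 0.1258, 0.1248]
orientation: [0.656, 3.072, 0.0]
contact_force: [-0.1, -1.3, -0.3]
width: 0.0079
grip_force: 51.7
```

play_rows(
  targets=[
    [1,0,0,0.05,0],
    [1,0,0,0.05,0],
    [1,0,0,0,0],
    [1,0,0,0,0],
  ],
)

```text
t: 26.45
eef_pos: [0.5003, 0.1258, 0.1245]
orientation: [0.656, 3.071, 0.0]
contact_force: [-1.7, -1.4, 6.0]
width: 0.0074
grip_force: 52.4
```

play_rows(
  targets=[
    [0.7,0,0,0,0],
    [0.7,0,0,0,0],
    [0.7,0,0,0,0],
    [0.7,0,0,0,0],
    [0.7,0,0,-0.5,0],
    [0.7,0,0,-1.5,0],
    [0.7,0,0,-3.5,0],
    [0.7,0,0,-3.5,0],
    [0.6,0,0,-3.5,0],
    [0.6,0,0,0,-0.105],
    [0.6,0,0,0,-0.105],
    [0.6,0,0,0,-0.105],
    [0.6,0,0,0,-0.105],
    [0.6,-3.3,-2.3,0,0],
    [0.6,-3.3,-2.3,0,0],
    [0.6,-3.4,-2.4,0,0],
    [0.6,0,0,0,0],
    [0.6,0,0,0,0],
    [0.6,0,0,0,0],
    [0.6,0,0,0,0],
  ],
)

```text
t: 28.12
eef_pos: [0.599, 0.0562, 0.2487]
orientation: [-0.001, -3.141, -0.0]
contact_force: [0.4, 0.9, 0.2]
width: 0.0343
grip_force: 0.0
```

```bash
python3 - <<'E'
from h import *
D=look('w12',['strainer','lid'])
c=D['c'];g=grad('w12')
for z in(.115,.121,.127): print('flange',z,ringfit([(c,g)],(.5005,.1265),[(.0305,z)],.008))
l=ringfit([(c,g)],(.629,.0265),[(.038,0)],.010);print('lid ring',l)
D2=pickle.load(open('w12.pkl','rb'));ok=np.ones((384,512),bool);ok[232:]=0
f=fit([(c,D['lid'][1][0]['pixels'],ok)],'lid',(.629,.027));print('lid fit',f)
go([*f[0],.15],np.pi/2)
im=cv2.imread('pics/w12.png')
for q,r,z in(((.5008,.1265),.0305,.121),(f[0],.038,0),(f[0],.007,.058)):
    cv2.polylines(im,[np.round([proj(c,[q[0]+r*np.cos(k),q[1]+r*np.sin(k),z]) for k in np.linspace(0,6.28,60)]).astype(int)],True,(0,0,255),1)
cv2.imwrite('pics/w12o.png',im)
E
```

```text
strainer [] cut [([336.4, 72.1], 0.74, 4448)]
lid [([232.0, 180.3], 0.67, [0.6261, 0.0273, 0.0])] cut [([233.2, 179.8], 0.94, 2532), ([334.9, 69.4], 0.67, 4501)]
flange 0.115 (array([0.4915, 0.129 ]), np.float32(5819.1387))
flange 0.121 (array([0.5042, 0.123 ]), np.float32(5546.845))
flange 0.127 (array([0.4935, 0.1215]), np.float32(5567.4805))
lid ring (array([0.6305, 0.0262]), np.float32(7143.89))
lid fit (array([0.6297259 , 0.02732088]), np.float64(0.9600760456273765))
t 28.37 tcp [0.5993 0.0564 0.2491] yaw 1.5711 tilt 0.0006 w 0.0337 shift [-3.03 -2.91  9.92] turn 0.000
```

View pics/w12o.png

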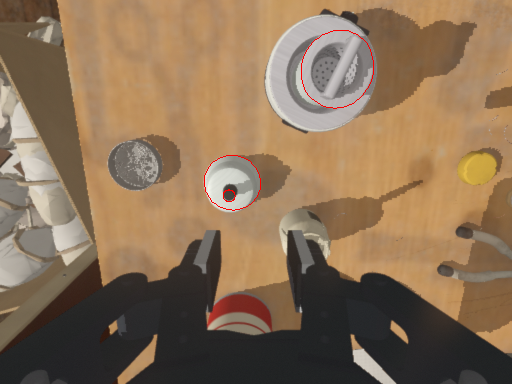

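play_rows(
  squeeze=40,
  targets=[
    [0.6,-1.5,-1.5,0,0],
    [0.6,-1.55,-1.45,0,0],
    [0.6,0,0,2.5,0],
    [0.6,0,0,3,0],
    [0.6,0,0,3,0],
    [0.6,0,0,2.5,0],
    [0.6,0,0,0,0],
    [0.6,0,0,0,0],
    [0.6,0,0,0,0],
    [0.6,0,0,0,0],
  ],
)

```text
t: 29.2
eef_pos: [0.6322, 0.0263, 0.1417]
orientation: [0.001, 3.137, 0.0]
contact_force: [-0.4, 0.1, 0.3]
width: 0.0344
grip_force: 0.0
```

```bash
python3 - <<'E'
from h import *
D=look('w13',['lid'])
c=D['c'];g=grad('w13');m=D['lid'][1][0]['pixels']
ok=np.ones((384,512),bool);ok[225:]=0
f=fit([(c,m,ok)],'lid',(.630,.027));print(f,ringfit([(c,g)],f[0],[(.038,0)],.006))
# black knob: dark pixels near expected knob top
im=cv2.imread('pics/w13.png').max(2);q=proj(c,[.63,.027,.055]).astype(int)
w=im[q[1]-18:q[1]+18,q[0]-18:q[0]+18]<70;ys,xs=np.nonzero(w);P=(xs.mean()+q[0]-18,ys.mean()+q[1]-18);print(q,P,w.sum(),atz(c,P,.052))
go([*f[0],.044])
E
```

```text
lid [([254.1, 175.4], 0.91, [0.6288, 0.0268, 0.0])] cut [([256.9, 176.6], 0.9, 4938)]
(array([0.62975198, 0.02764125]), np.float64(0.9633189486072969)) (array([0.6308, 0.0269]), np.float32(6869.9014))
[254 192] (np.float64(258.0642201834862), np.float64(184.43119266055047)) 109 [0.62407528 0.02990785 0.052     ]
t 29.35 tcp [0.6317 0.0262 0.1411] yaw 1.5701 tilt 0.0038 w 0.0343 shift [0.24 0.14 9.71]
```

play_rows(
  targets=[
    [0.6,0.1,0.1,2.5,0],
    [0.6,0,0,2.5,0],
    [0.6,0,0,1.5,0],
    [0.6,0,0,0.9,0],
    [0.6,0,0,0.5,0],
    [0.6,0,0,0.2,0],
    [0.6,0,0,0,0],
    [0.6,0,0,0,0],
    [0.6,0,0,0,0],
    [0.6,0,0,0,0],
    [0.6,0,0,0,0],
  ],
)

```text
t: 30.27
eef_pos: [0.6299, 0.0272, 0.0585]
orientation: [0.001, 3.14, -0.0]
contact_force: [0.9, 0.4, -0.2]
width: 0.0339
grip_force: 0.0
```

play_rows(
  targets=[
    [0.6,0,0,0.6,0],
    [0.6,0,0,0.4,0],
    [0.6,0,0,0.3,0],
    [0.6,0,0,0.1,0],
    [0.6,0,0,0,0],
    [0.6,0,0,0,0],
    [1,0,0,0,0],
    [1,0,0,0,0],
    [1,0,0,0,0],
    [1,0,0,0,0],
    [1,0,0,0,0],
  ],
)

```text
t: 31.18
eef_pos: [0.6296, 0.0272, 0.044]
orientation: [0.001, 3.141, -0.0]
contact_force: [-0.2, 0.8, 0.6]
width: 0.0118
grip_force: 39.0
```

play_rows(
  targets=[
    [1,0,0,-1,0],
    [1,0,0,-2.5,0],
    [1,0,0,-3.5,0],
    [1,0,0,-3.5,0],
    [1,0,0,-3.5,0],
    [1,0,0,-3,0],
    [1,2,3,0,0],
    [1,2.5,3.5,0,0],
    [1,2.5,3.4,0,0],
    [1,0,0,0,0],
    [1,0,0,0,0],
    [1,0,0,0,0],
    [1,0,0,0,0],
  ],
)

```text
t: 32.27
eef_pos: [0.5611, 0.124, 0.214]
orientation: [0.002, 3.141, -0.001]
contact_force: [0.7, -0.1, -2.2]
width: 0.0119
grip_force: 39.1
```

```bash
python3 - <<'E'
from h import *
s=env.read_state();p=s['eef_pos'];go([0.5005,0.1263,0.19],np.pi/2)
D=look('w14',['strainer','lid','pot'])
c=D['c'];g=grad('w14');m=D['lid'][1][0]['pixels'].astype(np.uint8)
z=p[2]-.044
for r in(.038,): print('lid',ringfit([(c,g)],p,[(r,z)],.008),p)
cs,_=cv2.findContours(m,cv2.RETR_EXTERNAL,cv2.CHAIN_APPROX_NONE);cn=max(cs,key=len)[:,0].astype(float)
from scipy.optimize import least_squares
def circ(cn,z,p0,r0,sel):
    W=np.array([atz(c,q,z)[:2] for q in cn if sel(q)])
    r=least_squares(lambda v:np.hypot(W[:,0]-v[0],W[:,1]-v[1])-v[2],[*p0,r0],loss='soft_l1',f_scale=.001);return r.x,len(W)
a=circ(cn,z,p[:2],.038,lambda q:q[1]<225);print('lid contour',a,(a[0][:2]-p[:2])*1000)
print('pot rim/flange', [ (h,ringfit([(c,g)],(.5008,.1263),[(.0305,h)],.006)) for h in(.118,.121)])
print('deck',ringfit([(c,g)],(.5008,.126),[(.056,.071)],.006),'mouth',ringfit([(c,g)],(.5008,.126),[(.037,.072)],.006))
E
```

```text
t 32.27 tcp [0.5611 0.124  0.214 ] yaw 1.5695 tilt 0.0007 w 0.0119 shift [6.06 0.22 2.4 ] turn -0.001
strainer [([260.0, 115.4], 0.77, [0.5028, 0.1315, 0.0])] cut []
lid [([255.7, 215.1], 0.6, [0.6254, 0.1266, 0.0])] cut [([252.7, 206.7], 0.91, 8814)]
pot [] cut [([73.2, 201.0], 0.7, 2602)]
lid (array([0.5613, 0.124 ]), np.float32(4265.113)) [0.56107087 0.12402722 0.21401349]
lid contour (array([0.56207079, 0.12395784, 0.03821479]), 181) [ 0.99991905 -0.06937302]
pot rim/flange [(0.118, (array([0.5013, 0.126 ]), np.float32(5483.6997))), (0.121, (array([0.5016, 0.1258]), np.float32(5525.89)))]
deck (array([0.5016, 0.1252]), np.float32(6554.3604)) mouth (array([0.5036, 0.126 ]), np.float32(5585.823))
```

play_rows(
  targets=[
    [1,3,0.1,0,0],
    [1,3.05,0.1,0,0],
    [1,0,0,0,0],
    [1,0,0,0,0],
    [1,0,0,1,0],
    [1,0,0,0.6,0],
    [1,0,0,0,0],
    [1,0,0,0,0],
    [1,0,0,0,0],
    [1,0,0,0,0],
  ],
)

```text
t: 33.45
eef_pos: [0.5005, 0.1268, 0.1978]
orientation: [0.001, 3.141, 0.0]
contact_force: [-0.0, 0.9, -1.2]
width: 0.0121
grip_force: 39.1
```

play_rows(
  targets=[
    [1,0,-0.05,0.6,0],
    [1,0,0,0.6,0],
    [1,0,0,0.6,0],
    [1,0,0,0.6,0],
    [1,0,0,0.6,0],
    [1,0,0,0.5,0],
    [1,0,0,0,0],
    [1,0,0,0,0],
    [1,0,0,0,0],
  ],
)

```text
t: 34.2
eef_pos: [0.5002, 0.1263, 0.1629]
orientation: [0.001, 3.141, 0.0]
contact_force: [0.1, -0.0, -2.1]
width: 0.012
grip_force: 39.1
```

play_rows(
  targets=[
    [1,0,0,0.3,0],
    [1,0,0,0.2,0],
    [1,0,0,0.1,0],
    [1,0,0,0.1,0],
    [1,0,0,0,0],
    [1,0,0,0,0],
    [1,0,0,0,0],
  ],
)

```text
t: 34.78
eef_pos: [0.5001, 0.1262, 0.1558]
orientation: [0.001, 3.141, 0.0]
contact_force: [-0.0, 0.3, -1.1]
width: 0.0119
grip_force: 39.1
```

play_rows(
  targets=[
    [1,0,0,0.05,0],
    [1,0,0,0.05,0],
    [1,0,0,0.05,0],
    [1,0,0,0,0],
    [1,0,0,0,0],
    [1,0,0,0,0],
  ],
)

```text
t: 35.28
eef_pos: [0.5005, 0.1263, 0.155]
orientation: [0.001, 3.14, 0.0]
contact_force: [-0.4, -0.3, 5.4]
width: 0.012
grip_force: 39.6
```

play_rows(
  targets=[
    [0.7,0,0,0,0],
    [0.7,0,0,0,0],
    [0.7,0,0,0,0],
    [0.7,0,0,0,0],
    [0.6,0,0,-0.5,0],
    [0.6,0,0,-1.5,0],
    [0.6,0,0,-3,0],
    [0.6,0,0,-3.5,0],
    [0.6,0,0,-3.5,0],
    [0.6,-3,0,0,0],
    [0.6,-3.5,0,0,0],
    [0.6,-3.5,0,0,0],
    [0.6,0,0,0,0],
    [0.6,0,0,0,0],
    [0.6,0,0,0,0],
  ],
)

```text
t: 36.53
eef_pos: [0.5994, 0.1261, 0.2736]
orientation: [-0.001, -3.14, 0.0]
contact_force: [-0.5, 0.4, 1.5]
width: 0.0342
grip_force: 0.0
```

```bash
python3 - <<'E'
from h import *
go()
D=look('w15',['lid','warmer','strainer'])
c=D['c'];g=grad('w15');ok=np.ones((384,512),bool);m=D['lid'][1][0]['pixels']
print('wrist lid free z',fit([(c,m,ok)],'lid',(.501,.1262),.111,True),fit([(c,m,ok)],'lid',(.501,.1262),.111))
V=[(c,m,ok)]
for n in('scene','top'):
    cc=env.get_calibration(n);snap(n,n+'9')
    r=env.cut_out(n,'lid');s=env.spot_point(n,'lid');print(n,[(x['point'],x['p']) for x in s[:1]],'expect',proj(cc,[.501,.1262,.111]))
    if r: mm=r[0]['pixels'];print(n,round(r[0]['p'],2),mm.sum(),fit([(cc,mm,ok)],'lid',(.501,.1262),.111));V.append((cc,mm,ok))
print('all',fit(V,'lid',(.501,.1262),.111,True))
for t,p in(('tack_tin',(.603,-.098)),('glue_jar',(.691,.128)),('wax_cake',(.608,.348))):
    r=env.spot_point('top',t);print(t,[np.round(x['point']) for x in r[:1]])
E
```

```text
t 36.53 tcp [0.5994 0.1261 0.2736] yaw 1.5699 tilt 0.0020 w 0.0342
lid [([257.0, 74.6], 0.85, [0.491, 0.1307, 0.0])] cut [([252.9, 70.3], 0.9, 5439)]
warmer [] cut [([247.6, 114.6], 0.81, 3508)]
strainer [] cut [([254.2, 72.8], 0.63, 5379)]
wrist lid free z (array([0.4997505 , 0.12621336, 0.10177215]), np.float64(0.9851919561243144)) (array([0.50154826, 0.12654731]), np.float64(0.9478549005929543))
scene [([232.0, 170.4], 0.59)] expect [230.10420306 168.16277562]
scene 0.96 611 (array([0.50279688, 0.12678594]), np.float64(0.8520625889046942))
top [([253.5, 226.9], 0.77)] expect [253.87527568 227.07170272]
top 0.72 863 (array([0.49977843, 0.12740043]), np.float64(0.964245810055866))
all (array([0.50092254, 0.12720361, 0.11061895]), np.float64(0.9151389023492836))
tack_tin [array([343., 187.])]
glue_jar []
wax_cake [array([167., 186.])]
```

```bash
python3 -c "
from workcell import env
print(env.sign_off())"
```

```text
the job is handed in; nothing more can be done
None
```

The glue warmer is back together: trivet, pot, strainer and lid went in that order, each stopping on contact within about 1 mm of its expected height, and I handed the job in at about 37 s; the tin and wax cake still show in place, the jar was hidden from the last top view, and I viewed 16 pictures, two over the limit of 14.

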